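# Take the candle socket off the tilted arbor and stand it on the bench block

## Task

The brass candle socket on the tilted fixture is finished and its foot must be checked for flatness. Swing the keeper right off its foot flange, draw the socket straight off the leaning arbor, and stand it gently, upright and foot down, in the middle of the steel bench block. Do not disturb the block or the other things on the table.

Things in the scene. Friction and masses are not known exactly. Their poses are not given: they have to be found in the camera images.
- socket: brass candle socket: open tube, 40 mm outside, 30 mm bore, 85 mm long, with a round foot flange (56 mm diameter, 6 mm thick) at its lower end, thin beads near both ends; about 0.26 kg. Origin: centre of the foot's underside; z runs along the tube from foot to plain end. At the start it sits on the leaning arbor, foot against the shoulder
- arbor: fixed steel rod, 26 mm diameter, 94 mm long, leaning 30 degrees from vertical, roughly to the robot's left. Origin: centre of the shoulder on which the socket's foot rests, 88 mm above the table; z runs along the rod to its free end, x points up and to the robot's right, y is level and points away from the robot. 2 mm play all round in the socket's bore.
- arbor_tip (a point): centre of the arbor's free, chamfered end, 94 mm from the shoulder; same axes as the arbor. Under the shoulder is a fixed faceplate, y -84 to +44, x -39 to +39 mm
- keeper (a joint): angle of the keeper, a flat bar 16 mm wide turning about an axis parallel to the arbor's z at x 0, y -62 mm in the arbor's frame. At 0 to 0.2 (start) its nose lies over the foot flange and locks the socket on. It grows as the knob end swings from the arbor's -y side to its -x side, is clear of the flange from 0.7 on, stops at 1.5 and stays where it is left; 2 N at the knob moves it
- keeper_knob (a point): middle of the black knob on the keeper's tail, 53 mm from the keeper's pivot, on the side away from the nose. The knob is 16 mm in diameter, parallel to the arbor; its sides run 10 mm below to 8 mm above this point, which lies 34 mm above the shoulder's plane
- block: hardened steel bench block, 64 x 64 mm, 20 mm high, loose on the table, 0.64 kg. Origin: centre of its underside; the top face is 20 mm above it
- hammer: chasing hammer, wooden handle and steel head, 235 mm long, lying flat; leave alone
- pliers: flat-nose pliers, 144 mm long, lying flat; leave alone
- tin: flat hinged tin, 74 x 108 x 31 mm, closed; leave alone
- charcoal_block: black soldering charcoal block, 59 x 96 x 31 mm; leave alone
- punch: short steel dapping punch, 73 mm long, 15 mm thick, lying flat; leave alone
- wax: upright ring-wax tube, 26 mm diameter, 60 mm high; leave alone
- bottle: brown flux bottle with black cap, 58 mm diameter, 170 mm high, standing at the back; leave alone

How it is judged:
By the outcome, as a careful person would: the job done as asked, in the order asked, and still so for the second after the job is handed in, with the robot touching nothing.
It also fails if it takes over 51 s, if anything falls off the work surface, if the arm or the gripper's body presses on something with over 40 N, if the wrist force passes 120 N, or if a joint passes its speed limit or range.

## Robot

A 6-joint arm with a two-finger parallel gripper is mounted at the origin on a cart in front of the work surface, level with it; the furniture and walls round the work are solid. World frame = base frame: x ahead of the robot, y to its left, z up, the work surface at z = 0. Lengths are in m, angles in rad, forces in N, time in s.
With the tool pointing down it reaches from about 0.375 to 0.975 m from the base axis. Payload 3.8 kg.
Tool frame: the origin (TCP) lies on the mounting face of the last link; the fingertips stand 173 mm ahead of it and the grasp point (between the pads) lies 155 mm ahead of it; z points along the fingers, y is the line along which they close (so a half turn about z gives the same grasp; the last joint's range is limited). The gripper opens to 85 mm and grips with 20 to 120 N. Pads are 22 mm wide; open, the fingers measure 114 mm over their backs; the gripper's body (76 mm by 85 mm) begins 54 mm behind the grasp point. The pads swing forward as they close: fully open they stand 13 mm farther back than shut.
Start: joints at [-0.037, 0.264, 1.604, -0, 1.274, -0.037], TCP at [0.675, -0, 0.405] pointing down, gripper open.
Joint ranges: [-2.63, 2.63], [-0.94, 2.18], [0.31, 2.57], [-1.31, 4.45], [0, 2.66], [-2.55, 2.55]. Speed limits (rad/s): [2.57, 2.57, 3.14, 3.14, 3.14, 3.14].

## Interface

Orientations are given as a rotation vector (axis times angle).
In Python, from workcell import bot gives the robot as it stands.
- The arm moves only by the tool drive_tool, never from a script. Its argument "increments" is a list of rows, each an object with "delta_pos": the shift along the tool's x, y, z in mm, a list of three; "turn": the turn about the tool's z in rad; "jaw": the opening, from -1 (shut) to 1 (fully open). A call has 1 to 8 rows; each row shifts and turns the commanded pose from where the row before left it, along the tool's axes as they then stand; what a row does not reach is not made up. A row lasts 1/12 s, in which the tool goes at most 41.7 mm and 7.16 degrees, less where a joint would pass 70% of its speed; a pose out of reach is approached as far as the arm can. A call is refused whole if a number of a shift passes 41.7 or a number of a turn 0.125, either way. A call with a gripper value outside its range is refused whole. The fingers move at their own pace and stop on an object; "grip_force" is the grip in N (left out, the last holds). Time passes only in rows, so rows that do not move let the fingers close. It gives the time, the measured TCP pose, the force, the opening and the grip force at its end, in the units of the state.
- bot.read_state(): the state, without advancing time (a new reading comes with each control period).
- bot.read_camera(name): name is "scene" or "top"; returns a dict with "pixels" (480x640x3 uint8, red, green, blue), "fovy" (degrees; the focal length in pixels is half the picture's height over the tangent of half this angle, whatever the lens; pixels are square), "cx", "cy" (the principal point, pixels), "k1" (the pictures are not rectified: a ray, as slopes to the right and down, at radius r is drawn at 1 + k1 r^2 times it, then the intrinsics apply), "camera_from_world" (4x4, takes a point from world to camera coordinates). Camera axes: x right, y down, z forward; pixel columns grow to the right and rows downward; lengths in m; the calibration is good to about 2 mm. A picture is of the moment at which its call begins. There is no depth.
- bot.finish_job(): hands the job in; it is judged then, once.
The state is a dict: "time": time; "q": joint angles; "joint_vel": joint speeds; "joint_torque": joint torques, N m; "tool_pos": TCP position; "tcp_rot": TCP orientation; "wrist_force": force on the tool from outside, world axes, zero at the start; "torque": the same for the moment, N m; "width": opening from 0.0 (shut) to 1.0 (fully open); "grip_force": force on a finger pad.
Only numpy, scipy, OpenCV 4.12 (cv2) and the standard library are available. Lean on these libraries where they do the work, as an engineer would, in place of code of your own. Each camera call takes 0.05 s, during which the arm holds its last target. There are 200 camera calls.

## Working session

There is one attempt and no reset: what is moved stays moved. The work goes in short steps, Python scripts to look and compute and a tool call to move; the robot and the scene stay as the last step left them, time stands still between calls to the robot, and variables do not carry over. Pictures are saved under pics/ and viewed, at most 11 in all, crops included, and the job is handed in when it is done.

Besides the shell and the picture viewer there is one more tool, called after ">>>" in YAML: its name, and indented under it one key for each argument. drive_tool: Moves the arm, as the interface text tells. Its arguments: {"type":"object","properties":{"increments":{"type":"array"},"grip_force":{"type":"number"}},"required":["increments"]}

```bash
ls; mkdir -p pics
cat > h.py <<'E'
import numpy as np, cv2
from workcell import bot
from scipy.spatial.transform import Rotation as R
def cam(n):
    c=bot.read_camera(n); c['f']=240/np.tan(np.radians(c['fovy'])/2); return c
def K(c): return np.array([[c['f'],0,c['cx']],[0,c['f'],c['cy']],[0,0,1.]])
def D(c): return np.array([c['k1'],0,0,0,0.])
def ray(c,uv):
    p=cv2.undistortPoints(np.array(uv,float).reshape(-1,1,2),K(c),D(c))[:,0]
    T=np.array(c['camera_from_world']); d=np.c_[p,np.ones(len(p))]@T[:3,:3]
    return -T[:3,:3].T@T[:3,3], d/np.linalg.norm(d,axis=1)[:,None]
def onz(c,uv,z):
    o,d=ray(c,uv); return o+d*((z-o[2])/d[:,2])[:,None]
def proj(c,P):
    T=np.array(c['camera_from_world']); r=cv2.Rodrigues(T[:3,:3])[0]
    return cv2.projectPoints(np.array(P,float).reshape(-1,1,3),r,T[:3,3],K(c),D(c))[0][:,0]
def tri(c1,u1,c2,u2):
    o1,d1=ray(c1,u1);o2,d2=ray(c2,u2); d1,d2=d1[0],d2[0]
    s=np.linalg.lstsq(np.c_[d1,-d2],o2-o1,rcond=None)[0]
    a,b=o1+s[0]*d1,o2+s[1]*d2; return (a+b)/2,np.linalg.norm(a-b)
E
python3 - <<'E'
from h import *
for n in('scene','top'):
    c=cam(n);cv2.imwrite(f'pics/{n}0.png',c['pixels'][:,:,::-1]);np.save(n+'0.npy',c,allow_pickle=True)
    print(n,c['fovy'],c['k1'],ray(c,[[320,240]]))
s=bot.read_state();print(s['tool_pos'],s['tcp_rot'],s['wrist_force'],s['width'])
E
```

```text
pics
scene 49.26704716224065 -0.14487844810575198 (array([0.19588957, 0.5461056 , 0.60622058]), array([[ 0.41913195, -0.67931774, -0.60237514]]))
top 51.5372597564772 -0.10681142862924466 (array([ 0.45676183, -0.06088989,  1.01615449]), array([[ 0.06852278,  0.0289108 , -0.99723056]]))
[6.74681093e-01 2.16578065e-05 4.03483648e-01] [-2.22036465e+00 -2.22040182e+00  2.20544163e-03] [-0.7971503   0.04098662  0.33137756] 0.9971778206110056
```

View pics/scene0.png

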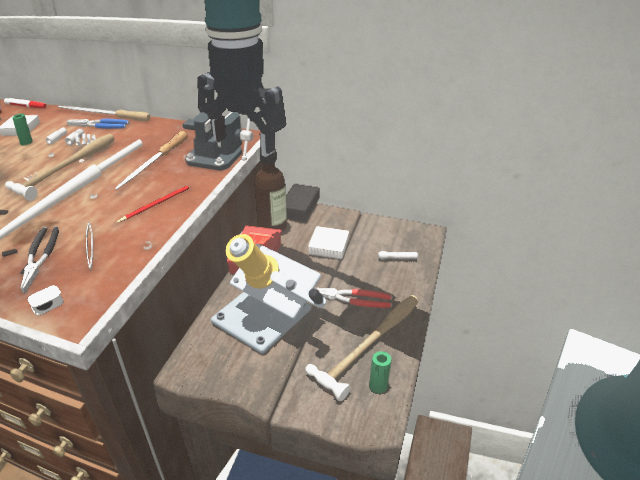

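View pics/top0.png

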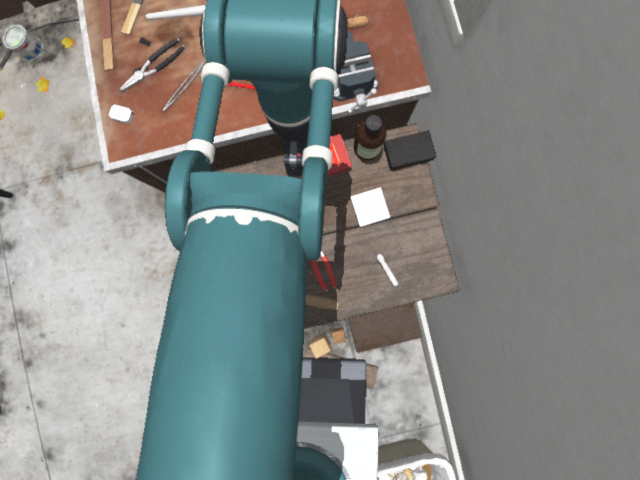

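The scene view shows the brass socket leaning on the arbor with its tip near (238,246). The black knob is at about (316,296), the white block at (330,240) and the bottle at (270,200). In the top view the arm hides the arbor, and the block is at (370,207). I'll take rough positions first, then clear the arm.

Run:
```python
from h import *
s=np.load('scene0.npy',allow_pickle=True).item();t=np.load('top0.npy',allow_pickle=True).item()
f=lambda c,uv,z:print(np.round(onz(c,[uv],z)[0],3))
f(s,(238,246),.1694);f(s,(316,296),.117);f(s,(330,240),.02);f(t,(370,207),.02);f(t,(372,123),.17);f(s,(380,357),.06)
print(proj(t,[[.675,0,.405],[.6,.1,.1],[.5,-.1,.1],[.7,.1,.1]]).round())
im=s['pixels'][200:360,190:350,::-1];cv2.imwrite('pics/c1.png',cv2.resize(im,None,fx=3.7,fy=3.7,interpolation=cv2.INTER_CUBIC))
```

```text
[0.587 0.126 0.169]
[0.474 0.104 0.117]
[ 0.588 -0.125  0.02 ]
[ 0.595 -0.131  0.02 ]
[ 0.722 -0.121  0.17 ]
[0.369 0.108 0.06 ]
[[290. 101.]
 [250. 195.]
 [355. 252.]
 [252. 143.]]
```

View pics/c1.png

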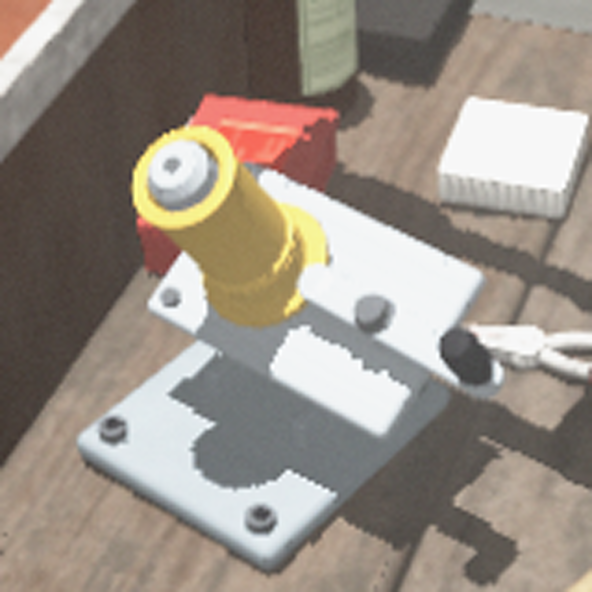

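The crop puts the tip centre at about (236.8,244.1) full-picture and the knob middle at about (316.2,296.5). The keeper nose lies over the flange. Moving the arm to the left clears the top view.

>>> drive_tool:
  increments:
    - {"delta_pos": [20,-34,0],"turn": 0,"jaw": -1}
    - {"delta_pos": [20,-34,0],"turn": 0,"jaw": -1}
    - {"delta_pos": [30,-25,0],"turn": 0,"jaw": -1}
    - {"delta_pos": [30,-25,0],"turn": 0,"jaw": -1}
    - {"delta_pos": [30,-25,0],"turn": 0,"jaw": -1}
    - {"delta_pos": [35,-20,0],"turn": 0,"jaw": -1}
    - {"delta_pos": [38,-10,0],"turn": 0,"jaw": -1}
    - {"delta_pos": [38,-10,0],"turn": 0,"jaw": -1}

```text
time: 0.77
tool_pos: [0.4904, 0.2421, 0.4045]
tcp_rot: [-2.222, -2.221, 0.0]
wrist_force: [0.7, 0.3, -0.3]
width: 0.003
grip_force: 0.0
```

>>> drive_tool:
  increments:
    - {"delta_pos": [35,0,0],"turn": 0,"jaw": -1}
    - {"delta_pos": [0,0,0],"turn": 0,"jaw": -1}
    - {"delta_pos": [0,0,0],"turn": 0,"jaw": -1}

```text
time: 1.02
tool_pos: [0.4913, 0.2777, 0.4041]
tcp_rot: [-2.217, -2.225, 0.002]
wrist_force: [0.4, 0.3, 0.2]
width: 0.002
grip_force: 0.0
```

Run:
```python
from h import *
c=cam('top');np.save('top1.npy',c,allow_pickle=True)
u,v=proj(c,[[.55,.06,.1]])[0];print(u,v)
u0,v0=int(u)-90,int(v)-70;print(u0,v0)
im=c['pixels'][v0:v0+150,u0:u0+200,::-1];cv2.imwrite('pics/t1.png',cv2.resize(im,None,fx=4,fy=4,interpolation=cv2.INTER_CUBIC))
s=bot.read_state();print(s['tool_pos'],s['q'])
```

```text
269.8085790360629 222.40910371235384
179 152
[0.49160037 0.27647891 0.40406417] [ 4.68326214e-01  5.56104646e-02  1.84489984e+00 -5.82331116e-04
  1.24244873e+00  4.66497468e-01]
```

View pics/t1.png

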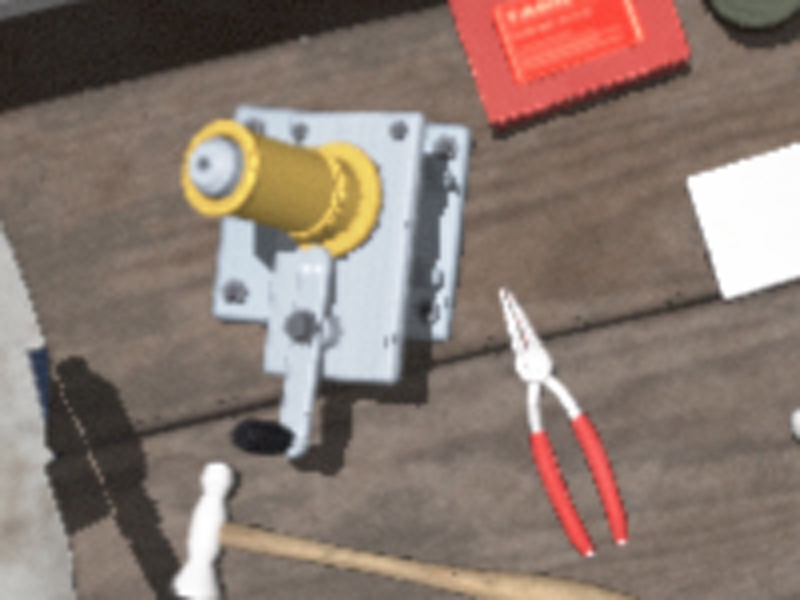

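In this top crop the tip centre is at (207,166), which is about (230.6,193.2) full-picture. The knob middle is at (263,436), about (244.5,260.8). The right plate edge runs from (425,115) to (403,380), and the bolt is at (303,325).

```bash
cat > arb.py <<'E'
from h import *
s=np.load('scene0.npy',allow_pickle=True).item();t=np.load('top1.npy',allow_pickle=True).item()
TT=lambda x,y:[x/4-.375+179,y/4-.375+152]; SS=lambda x,y:[x/3.7-.36+190,y/3.7-.36+200]
tip,e=tri(s,[SS(173,163)],t,[TT(207,166)])
kn,e2=tri(s,[SS(467,357)],t,[TT(263,436)])
a,b=onz(t,[TT(425,115),TT(403,380)],.1);d=(a-b)[:2];yaw=np.arctan2(d[1],d[0])
if __name__=='__main__':
    print('tip',tip.round(4),e,'z-plane',onz(t,[TT(207,166)],.1694).round(4),'knob',kn.round(4),e2)
    print('edge',np.linalg.norm(d),'yaw',yaw)
E
cat >> arb.py <<'E'
def frame(yaw):
    Y=np.array([np.cos(yaw),np.sin(yaw),0]); h=np.array([-Y[1],Y[0],0]) # left
    Z=h*.5+np.array([0,0,.8660254]); return np.c_[np.cross(Y,Z),Y,Z]
if __name__=='__main__':
    A=frame(yaw); o=tip-A[:,2]*.094; print(A.round(3),'origin',o.round(4)); k=A.T@(kn-o);print('knob in arbor',k.round(4), 'r',np.hypot(k[0],k[1]+.062),'th',np.arctan2(-k[0],-(k[1]+.062)))
    P=[o,o+A@[0,-.062,.02],o+A@[.039,.044,0],o+A@[.039,-.084,0],o+A@[-.039,-.084,0],o+A@[-.039,.044,0]]
    q=proj(t,P);print('crop px (foot,pivot,corners)',((q-[179,152]+.375)*4).round().tolist()); q=proj(s,P); print(((q-[190,200]+.36)*3.7).round().tolist())
    m=cv2.inRange(t['pixels'],(200,200,200),(255,255,255)); m[:, :330]=0; m[:150]=0;m[240:]=0;m[:,400:]=0
    n,l,st,ce=cv2.connectedComponentsWithStats(m); i=1+st[1:,4].argmax()
    r=cv2.minAreaRect(cv2.findContours((l==i).astype('u1'),0,2)[0][0]);print(r)
    B=onz(t,cv2.boxPoints(r),.02);print('block',onz(t,[ce[i]],.02).round(4),B.round(4).tolist(),[np.linalg.norm(B[i]-B[i-1]).round(4) for i in range(4)],[np.arctan2(*(B[i]-B[i-1])[1::-1]).round(3) for i in range(4)])
    m=cv2.inRange(s['pixels'],(190,190,190),(255,255,255)); m[:, :305]=0;m[:220]=0;m[262:]=0;m[:,355:]=0
    c=max(cv2.findContours(m,0,2)[0],key=cv2.contourArea);print(cv2.boundingRect(c),proj(s,B).round().tolist())
E
python3 arb.py
```

```text
tip [0.5926 0.122  0.1684] 0.0002866290482673753 z-plane [[0.5923 0.1217 0.1694]] knob [0.4765 0.102  0.1136] 0.0017772510169495274
edge 0.1245843571997653 yaw -0.04714723900416302
[[-0.041  0.999  0.024]
 [-0.865 -0.047  0.499]
 [ 0.5    0.     0.866]] origin [0.5904 0.0751 0.087 ]
knob in arbor [-0.0054 -0.1151  0.0337] r 0.05332189797531845 th 0.10059218589856092
crop px (foot,pivot,corners) [[340.0, 200.0], [302.0, 326.0], [414.0, 106.0], [391.0, 380.0], [261.0, 374.0], [285.0, 112.0]]
[[267.0, 263.0], [370.0, 303.0], [236.0, 148.0], [481.0, 261.0], [381.0, 429.0], [137.0, 301.0]]
((369.8838195800781, 206.497314453125), (31.320144653320312, 31.540712356567383), 72.89727020263672)
block [[ 0.5956 -0.1307  0.02  ]] [[0.6156, -0.0906, 0.02], [0.6362, -0.1511, 0.02], [0.5757, -0.1707, 0.02], [0.5553, -0.1105, 0.02]] [np.float64(0.0635), np.float64(0.064), np.float64(0.0636), np.float64(0.0636)] [np.float64(0.319), np.float64(-1.244), np.float64(-2.829), np.float64(1.896)]
(308, 226, 41, 29) [[307.0, 245.0], [316.0, 225.0], [348.0, 230.0], [341.0, 250.0]]
```

```bash
cat >> arb.py <<'E'
A=frame(yaw); O=tip-A[:,2]*.094; O[2]=.0875
L=np.array([-np.sin(yaw),np.cos(yaw),0]); Y=A[:,1]
def lyz(p): p=np.asarray(p); return np.array([p@L,p@Y,p[2]])*1000
def K_(th): return O+A@[-.053*np.sin(th),-.062-.053*np.cos(th),.034]
E
python3 - <<'E'
from arb import *
p=lyz(bot.read_state()['tool_pos']);print('tcp',p.round(1))
off={.1:(-24,3),.4:(-23,0),.7:(-23,-4),.9:(-23,-7),1.05:(-23,-9)}
for th,o in off.items(): print(th,(lyz(K_(th))+[o[0],o[1],-7+173]).round(1))
print('O',lyz(O).round(1))
E
```

```text
tcp [299.3 478.  404.1]
0.1 [100.4 474.5 280.3]
0.4 [114.7 475.4 272.6]
0.7 [126.4 479.7 265.9]
0.9 [132.8 484.3 262.2]
1.05 [136.6 488.8 260. ]
O [102.8 586.2  87.5]
```

>>> drive_tool:
  increments:
    - {"delta_pos": [0,0,0],"turn": 0.047,"jaw": -1}
    - {"delta_pos": [-40,0,0],"turn": 0,"jaw": -1}
    - {"delta_pos": [-40,0,0],"turn": 0,"jaw": -1}
    - {"delta_pos": [-40,0,0],"turn": 0,"jaw": -1}
    - {"delta_pos": [-40,-3,0],"turn": 0,"jaw": -1}
    - {"delta_pos": [-40,0,0],"turn": 0,"jaw": -1}
    - {"delta_pos": [-15,0,0],"turn": 0,"jaw": -1}
    - {"delta_pos": [0,0,0],"turn": 0,"jaw": -1}

```text
time: 1.73
tool_pos: [0.4782, 0.057, 0.4045]
tcp_rot: [2.279, 2.161, -0.002]
wrist_force: [-0.3, 0.5, 1.0]
width: 0.003
grip_force: 0.0
```

>>> drive_tool:
  increments:
    - {"delta_pos": [0,0,40],"turn": 0,"jaw": -1}
    - {"delta_pos": [0,0,40],"turn": 0,"jaw": -1}
    - {"delta_pos": [0,0,30],"turn": 0,"jaw": -1}
    - {"delta_pos": [0,0,13],"turn": 0,"jaw": -1}
    - {"delta_pos": [0,0,0],"turn": 0,"jaw": -1}
    - {"delta_pos": [0,0,0],"turn": 0,"jaw": -1}

```text
time: 2.23
tool_pos: [0.4785, 0.0613, 0.2809]
tcp_rot: [-2.272, -2.167, 0.003]
wrist_force: [0.7, 0.6, 1.2]
width: 0.001
grip_force: 0.0
```

Run:
```python
from arb import *
p=bot.read_state();print('tcp',lyz(p['tool_pos']).round(1),p['tcp_rot'])
```

```text
tcp [ 83.7 475.1 280.9] [-2.27247705 -2.16677637  0.00277812]
```

>>> drive_tool:
  increments:
    - {"delta_pos": [9,0,0],"turn": 0,"jaw": -1}
    - {"delta_pos": [8,0,0],"turn": 0,"jaw": -1}
    - {"delta_pos": [5,0,2.5],"turn": 0,"jaw": -1}
    - {"delta_pos": [5,0.5,2.5],"turn": 0,"jaw": -1}
    - {"delta_pos": [4.5,0.5,2.5],"turn": 0,"jaw": -1}
    - {"delta_pos": [4,1.5,2.3],"turn": 0,"jaw": -1}
    - {"delta_pos": [4,1.5,2.2],"turn": 0,"jaw": -1}
    - {"delta_pos": [4,1.5,2.2],"turn": 0,"jaw": -1}

```text
time: 2.9
tool_pos: [0.487, 0.1049, 0.2676]
tcp_rot: [2.272, 2.168, 0.001]
wrist_force: [2.6, -3.3, 2.6]
width: -0.001
grip_force: 2.0
```

>>> drive_tool:
  increments:
    - {"delta_pos": [3.2,2.3,1.8],"turn": 0,"jaw": -1}
    - {"delta_pos": [3.2,2.3,1.8],"turn": 0,"jaw": -1}
    - {"delta_pos": [2,2.3,1],"turn": 0,"jaw": -1}
    - {"delta_pos": [2,2.3,1],"turn": 0,"jaw": -1}
    - {"delta_pos": [2,2.3,0],"turn": 0,"jaw": -1}
    - {"delta_pos": [1,2,0],"turn": 0,"jaw": -1}
    - {"delta_pos": [0,0,0],"turn": 0,"jaw": -1}

```text
time: 3.48
tool_pos: [0.5001, 0.117, 0.2609]
tcp_rot: [-2.272, -2.168, 0.005]
wrist_force: [0.2, -4.7, 1.6]
width: 0.002
grip_force: 2.9
```

Run:
```python
from arb import *
p=bot.read_state();print('tcp',lyz(p['tool_pos']).round(1))
c=cam('scene');np.save('scene2.npy',c,allow_pickle=True)
im=c['pixels'][190:350,200:360,::-1];cv2.imwrite('pics/c2.png',cv2.resize(im,None,fx=3.7,fy=3.7,interpolation=cv2.INTER_CUBIC))
for th in(.5,.7,.9,1.1,1.3):print(th,((proj(c,[K_(th)])-[200,190]+.36)*3.7).round())
```

```text
tcp [140.4 494.  260.9]
0.5 [[386. 432.]]
0.7 [[361. 445.]]
0.9 [[334. 454.]]
1.1 [[307. 457.]]
1.3 [[281. 455.]]
```

View pics/c2.png

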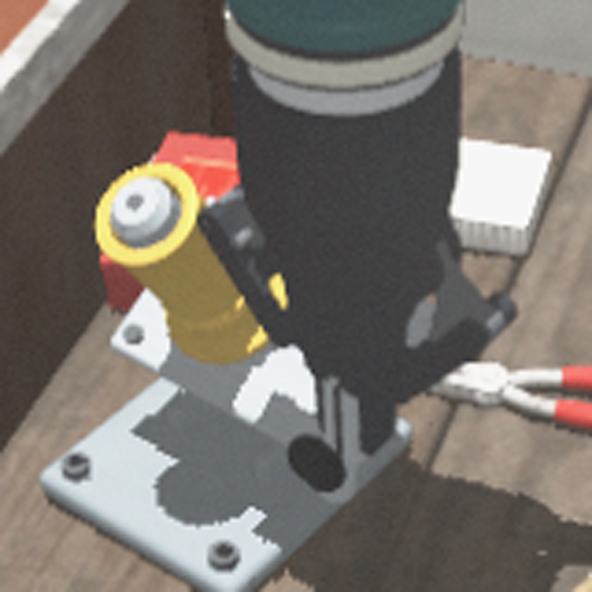

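The picture shows the knob top at about (316,463) in the crop, which puts the keeper at roughly 1.05 rad, with its nose well off the flange. Next I retreat and go above the socket.

>>> drive_tool:
  increments:
    - {"delta_pos": [-5,-2,0],"turn": 0,"jaw": -1}
    - {"delta_pos": [0,0,-30],"turn": 0,"jaw": -1}
    - {"delta_pos": [0,0,-40],"turn": 0,"jaw": -1}
    - {"delta_pos": [0,0,-40],"turn": 0,"jaw": -0.5}
    - {"delta_pos": [0,0,-30],"turn": 0,"jaw": 0}
    - {"delta_pos": [-3,36,0],"turn": 0,"jaw": 0.46}
    - {"delta_pos": [-3,36,0],"turn": -0.005,"jaw": 0.46}
    - {"delta_pos": [-2,22,0],"turn": 0,"jaw": 0.46}

```text
time: 4.2
tool_pos: [0.5937, 0.1002, 0.4033]
tcp_rot: [2.267, 2.174, 0.006]
wrist_force: [0.1, 0.6, 0.8]
width: 0.709
grip_force: 0.0
```

>>> drive_tool:
  increments:
    - {"delta_pos": [0,0,0],"turn": 0,"jaw": 0.46}
    - {"delta_pos": [0,0,0],"turn": 0,"jaw": 0.46}

```text
time: 4.37
tool_pos: [0.5921, 0.1002, 0.4009]
tcp_rot: [-2.267, -2.172, 0.001]
wrist_force: [-0.2, 0.8, -0.2]
width: 0.733
grip_force: 0.0
```

Run:
```python
from arb import *
p=bot.read_state();print('tcp',lyz(p['tool_pos']).round(1),p['width'])
Rm=R.from_rotvec(p['tcp_rot']).as_matrix();print(Rm.round(3), yaw)
c=cam('top');b=proj(c,[K_(.1)])[0].round();im=c['pixels'];print(b)
```

```text
tcp [128.  586.7 400.9] 0.7334174825211692
[[ 0.043  0.999 -0.002]
 [ 0.999 -0.043  0.001]
 [ 0.001 -0.002 -1.   ]] -0.04714723900416302
[244. 261.]
```

>>> drive_tool:
  increments:
    - {"delta_pos": [-1,0,35],"turn": 0,"jaw": 0.46}
    - {"delta_pos": [0,0,35],"turn": 0,"jaw": 0.46}
    - {"delta_pos": [0,0,22],"turn": 0,"jaw": 0.46}
    - {"delta_pos": [0,0,14],"turn": 0,"jaw": 0.46}
    - {"delta_pos": [0,0,11],"turn": 0,"jaw": 0.46}
    - {"delta_pos": [0,0,0],"turn": 0,"jaw": 0.46}
    - {"delta_pos": [0,0,0],"turn": 0,"jaw": 0.46}

```text
time: 5.0
tool_pos: [0.5911, 0.0993, 0.2847]
tcp_rot: [-2.267, -2.174, 0.001]
wrist_force: [0.2, 0.6, 0.4]
width: 0.726
grip_force: 0.0
```

>>> drive_tool:
  increments:
    - {"delta_pos": [0,0,0],"turn": 0,"jaw": 0.2}
    - {"delta_pos": [0,0,0],"turn": 0,"jaw": 0.05}
    - {"delta_pos": [0,0,0],"turn": 0,"jaw": -0.05}
    - {"delta_pos": [0,0,0],"turn": 0,"jaw": -0.2}
    - {"delta_pos": [0,0,0],"turn": 0,"jaw": -0.4}
    - {"delta_pos": [0,0,0],"turn": 0,"jaw": -0.4}
    - {"delta_pos": [0,0,0],"turn": 0,"jaw": -0.4}
  grip_force: 35

```text
time: 5.58
tool_pos: [0.5924, 0.0995, 0.2869]
tcp_rot: [2.267, 2.173, 0.004]
wrist_force: [-1.1, 1.5, 6.7]
width: 0.466
grip_force: 35.1
```

Run:
```python
from arb import *
p=bot.read_state();print('tcp',lyz(p['tool_pos']).round(1),p['width'],p['grip_force'],p['wrist_force'])
c=cam('scene')
im=c['pixels'][130:310,180:340,::-1];cv2.imwrite('pics/c3.png',cv2.resize(im,None,fx=3.3,fy=3.3,interpolation=cv2.INTER_CUBIC))
```

```text
tcp [127.3 587.1 286.9] 0.4662660684242459 35.081027205014834 [-1.10295219  1.4800965   6.69445583]
```

View pics/c3.png

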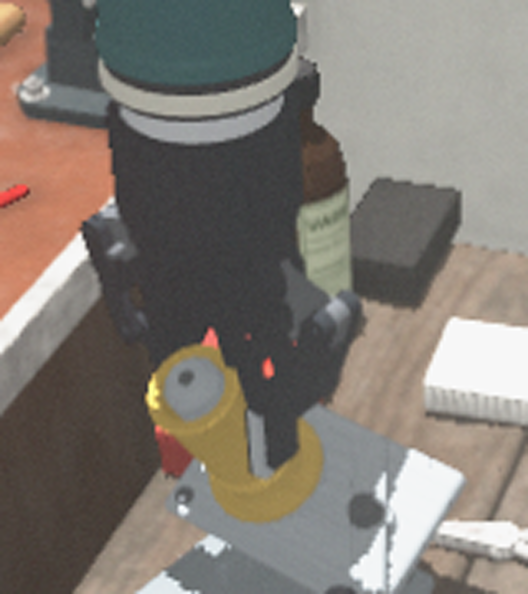

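The fingers hold the tube, with the width at about 39.6 mm, and the keeper is clear of the flange. I draw along the axis.

>>> drive_tool:
  increments:
    - {"delta_pos": [3,0,-5.2],"turn": 0,"jaw": -0.4}
    - {"delta_pos": [5,0,-8.7],"turn": 0,"jaw": -0.4}
    - {"delta_pos": [5,0,-8.7],"turn": 0,"jaw": -0.4}
    - {"delta_pos": [0,0,0],"turn": 0,"jaw": -0.4}

```text
time: 5.97
tool_pos: [0.5932, 0.1132, 0.31]
tcp_rot: [2.266, 2.174, 0.005]
wrist_force: [-0.9, 0.9, -0.7]
width: 0.463
grip_force: 35.8
```

>>> drive_tool:
  increments:
    - {"delta_pos": [6,0,-10.4],"turn": 0,"jaw": -0.4}
    - {"delta_pos": [6,0,-10.4],"turn": 0,"jaw": -0.4}
    - {"delta_pos": [6,0,-10.4],"turn": 0,"jaw": -0.4}
    - {"delta_pos": [6,0,-10.4],"turn": 0,"jaw": -0.4}
    - {"delta_pos": [6,0,-10.4],"turn": 0,"jaw": -0.4}
    - {"delta_pos": [6,0,-10.4],"turn": 0,"jaw": -0.4}
    - {"delta_pos": [6,0,-10.4],"turn": 0,"jaw": -0.4}
    - {"delta_pos": [6,0,-10.4],"turn": 0,"jaw": -0.4}

```text
time: 6.63
tool_pos: [0.5944, 0.1607, 0.3919]
tcp_rot: [2.267, 2.174, 0.0]
wrist_force: [-0.3, 0.6, -2.5]
width: 0.466
grip_force: 35.7
```

>>> drive_tool:
  increments:
    - {"delta_pos": [0,0,-30],"turn": 0,"jaw": -0.4}
    - {"delta_pos": [0,0,-20],"turn": 0,"jaw": -0.4}
    - {"delta_pos": [0,0,0],"turn": 0,"jaw": -0.4}

```text
time: 6.88
tool_pos: [0.5956, 0.1609, 0.4472]
tcp_rot: [2.263, 2.171, 0.013]
wrist_force: [1.0, 0.5, -1.3]
width: 0.465
grip_force: 35.9
```

Run:
```python
from arb import *
p=bot.read_state();print('tcp',lyz(p['tool_pos']).round(1),p['tool_pos'],p['width'],p['grip_force'],p['wrist_force'],p['q'])
c=cam('scene');np.save('scene4.npy',c,allow_pickle=True)
im=c['pixels'][60:260,80:300,::-1];cv2.imwrite('pics/c4.png',cv2.resize(im,None,fx=3,fy=3,interpolation=cv2.INTER_CUBIC))
```

```text
tcp [188.8 587.4 447.2] [0.59564172 0.16088737 0.44715737] 0.46532107884023144 35.867956867386965 [ 0.96027234  0.50429521 -1.26099811] [ 2.23450029e-01  1.28632227e-01  1.68612123e+00 -2.27222605e-05
  1.31702581e+00  2.64991262e-01]
```

View pics/c4.png

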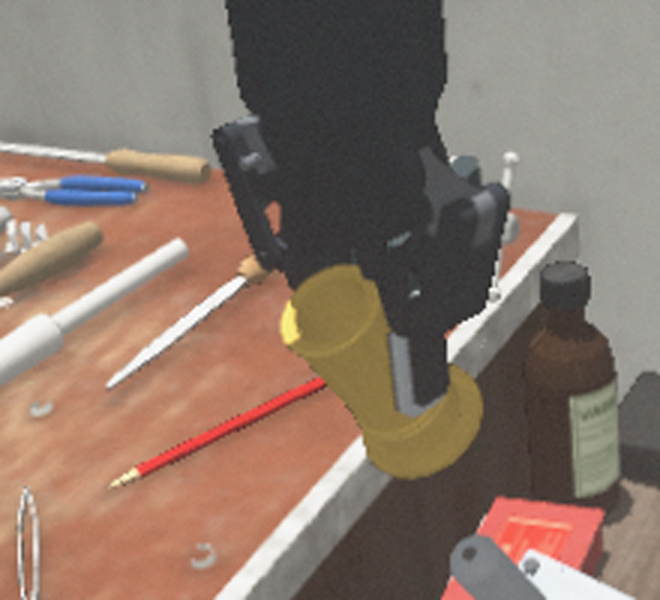

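The socket is free of the arbor and held at its 30° lean (tube mouth near crop (335,320), foot near (425,440)). Next I carry it over the block.

>>> drive_tool:
  increments:
    - {"delta_pos": [-33,2,0],"turn": 0,"jaw": -0.4}
    - {"delta_pos": [-33,2,0],"turn": 0,"jaw": -0.4}
    - {"delta_pos": [-33,2,0],"turn": 0,"jaw": -0.4}
    - {"delta_pos": [-33,2,0],"turn": 0,"jaw": -0.4}
    - {"delta_pos": [-33,2,0],"turn": 0,"jaw": -0.4}
    - {"delta_pos": [-33,2,0],"turn": 0,"jaw": -0.4}
    - {"delta_pos": [-33,2,0],"turn": 0,"jaw": -0.4}
    - {"delta_pos": [-32,0,0],"turn": 0,"jaw": -0.4}

```text
time: 7.6
tool_pos: [0.5967, -0.1049, 0.4383]
tcp_rot: [-2.266, -2.172, 0.003]
wrist_force: [1.2, 0.7, -2.7]
width: 0.471
grip_force: 35.9
```

>>> drive_tool:
  increments:
    - {"delta_pos": [0,0,35],"turn": 0,"jaw": -0.4}
    - {"delta_pos": [0,0,35],"turn": 0,"jaw": -0.4}
    - {"delta_pos": [0,0,35],"turn": 0,"jaw": -0.4}
    - {"delta_pos": [0,0,35],"turn": 0,"jaw": -0.4}
    - {"delta_pos": [0,0,25],"turn": 0,"jaw": -0.4}
    - {"delta_pos": [0,0,0],"turn": 0,"jaw": -0.4}
    - {"delta_pos": [0,0,0],"turn": 0,"jaw": -0.4}

```text
time: 8.18
tool_pos: [0.5956, -0.1029, 0.2723]
tcp_rot: [-2.263, -2.17, 0.006]
wrist_force: [0.8, 0.7, -1.8]
width: 0.467
grip_force: 36.1
```

Run:
```python
from arb import *
p=bot.read_state();print('tcp',lyz(p['tool_pos']).round(1),p['tool_pos'],p['wrist_force'],p['q'])
c=cam('scene');np.save('scene5.npy',c,allow_pickle=True)
im=c['pixels'][130:280,240:440,::-1];cv2.imwrite('pics/c5.png',cv2.resize(im,None,fx=4,fy=4,interpolation=cv2.INTER_CUBIC))
# predicted foot edge points in crop
T=np.array(p['tool_pos']); F=T-L*.0245-np.array([0,0,.1994]); Z=A[:,2]
for P in (F+.028*Y,F-.028*Y,F-.028*A[:,0],F+.028*A[:,0],F+.085*Z): print(((proj(c,[P])-[240,130]+.375)*4).round())
```

```text
tcp [-74.7 599.8 272.3] [ 0.59562112 -0.10293452  0.2722855 ] [ 0.75777683  0.73655797 -1.79692068] [-2.12327135e-01  2.48550537e-01  1.88128908e+00 -3.04230738e-05
  1.01906916e+00 -1.70194515e-01]
[[304. 321.]]
[[407. 362.]]
[[324. 392.]]
[[385. 291.]]
[[301. 242.]]
```

View pics/c5.png

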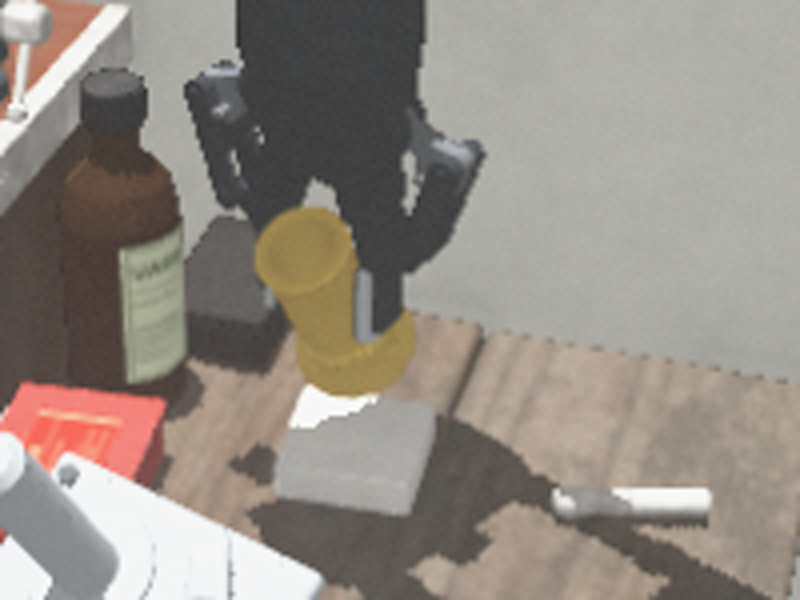

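In the crop the socket's foot is above the block (foot spans about 297–415 across, with its lowest point at row 395), close to the prediction. I lower it to light contact.

>>> drive_tool:
  increments:
    - {"delta_pos": [0,2,15],"turn": 0,"jaw": -0.4}
    - {"delta_pos": [0,0,12],"turn": 0,"jaw": -0.4}
    - {"delta_pos": [0,0,6],"turn": 0,"jaw": -0.4}
    - {"delta_pos": [0,0,0],"turn": 0,"jaw": -0.4}
    - {"delta_pos": [0,0,0],"turn": 0,"jaw": -0.4}
  grip_force: 24

```text
time: 8.65
tool_pos: [0.5993, -0.1033, 0.243]
tcp_rot: [-2.267, -2.174, 0.0]
wrist_force: [0.5, -0.1, -2.4]
width: 0.464
grip_force: 36.1
```

>>> drive_tool:
  increments:
    - {"delta_pos": [0,0,2],"turn": 0,"jaw": -0.4}
    - {"delta_pos": [0,0,1],"turn": 0,"jaw": -0.4}
    - {"delta_pos": [0,0,0],"turn": 0,"jaw": -0.4}

```text
time: 8.9
tool_pos: [0.5995, -0.1034, 0.2401]
tcp_rot: [2.267, 2.174, 0.001]
wrist_force: [-0.4, 0.1, -2.1]
width: 0.46
grip_force: 36.1
```

>>> drive_tool:
  increments:
    - {"delta_pos": [0.5,-1.5,2],"turn": 0,"jaw": -0.3}
    - {"delta_pos": [0,0,1],"turn": 0,"jaw": -0.3}
    - {"delta_pos": [0,0,1],"turn": 0,"jaw": -0.3}
    - {"delta_pos": [0,0,0],"turn": 0,"jaw": -0.3}
  grip_force: 24

```text
time: 9.23
tool_pos: [0.5976, -0.1028, 0.2353]
tcp_rot: [-2.267, -2.174, 0.0]
wrist_force: [-0.7, 0.2, -1.5]
width: 0.464
grip_force: 36.1
```

>>> drive_tool:
  increments:
    - {"delta_pos": [0,0,1.5],"turn": 0,"jaw": -0.3}
    - {"delta_pos": [0,0,1],"turn": 0,"jaw": -0.3}
    - {"delta_pos": [0,0,0],"turn": 0,"jaw": -0.3}

```text
time: 9.48
tool_pos: [0.5977, -0.1028, 0.2329]
tcp_rot: [-2.267, -2.174, 0.0]
wrist_force: [-0.5, 0.3, -2.5]
width: 0.465
grip_force: 36.1
```

>>> drive_tool:
  increments:
    - {"delta_pos": [0,0,1],"turn": 0,"jaw": -0.3}
    - {"delta_pos": [0,0,1],"turn": 0,"jaw": -0.3}
    - {"delta_pos": [0,0,0],"turn": 0,"jaw": -0.3}
  grip_force: 20

```text
time: 9.73
tool_pos: [0.598, -0.1028, 0.232]
tcp_rot: [2.267, 2.174, 0.0]
wrist_force: [-2.1, -0.1, 3.1]
width: 0.465
grip_force: 36.7
```

Contact with the block at TCP z ≈ 0.2325. I press slightly and start the uprighting arc about the foot's edge.

>>> drive_tool:
  increments:
    - {"delta_pos": [0,0,1.5],"turn": 0,"jaw": -0.2}
    - {"delta_pos": [-2.5,0,0],"turn": 0,"jaw": -0.2}
    - {"delta_pos": [-3,0,0.3],"turn": 0,"jaw": -0.2}
    - {"delta_pos": [0,0,0],"turn": 0,"jaw": -0.2}
  grip_force: 20

```text
time: 10.07
tool_pos: [0.5981, -0.1075, 0.2315]
tcp_rot: [-2.268, -2.172, -0.004]
wrist_force: [-3.6, 5.9, 10.7]
width: 0.465
grip_force: 37.5
```

Run:
```python
from arb import *
p=bot.read_state();print('tcp',lyz(p['tool_pos']).round(1),p['wrist_force'],p['torque'],p['width'],p['grip_force'])
c=cam('scene');np.save('scene6.npy',c,allow_pickle=True)
im=c['pixels'][150:280,260:400,::-1];cv2.imwrite('pics/c6.png',cv2.resize(im,None,fx=4,fy=4,interpolation=cv2.INTER_CUBIC))
```

```text
tcp [-79.2 602.5 231.5] [-3.64289354  5.86638206 10.72570127] [1.23878093 0.81409807 0.02514973] 0.4647554269168544 37.4898129561916
```

View pics/c6.png

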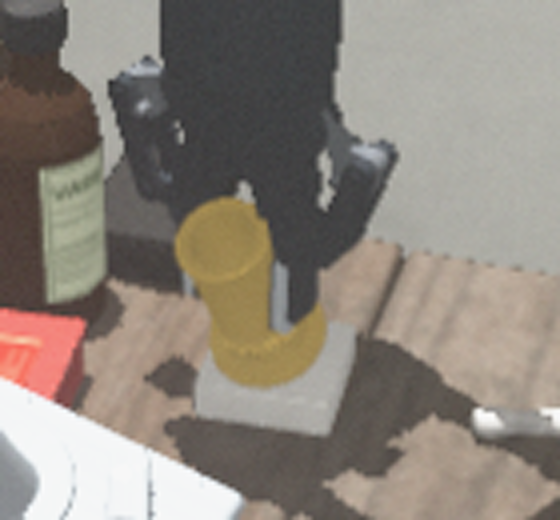

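The block hasn't moved, and the tilt is still nearly 30°. The grip stays at about 37 N, so I'll ease the jaw setpoint to let the tube turn in the pads.

>>> drive_tool:
  increments:
    - {"delta_pos": [0,0,0],"turn": 0,"jaw": -0.09}
    - {"delta_pos": [0,0,0],"turn": 0,"jaw": -0.09}
  grip_force: 20

```text
time: 10.28
tool_pos: [0.5981, -0.1073, 0.2315]
tcp_rot: [-2.268, -2.173, -0.004]
wrist_force: [-4.1, 4.5, 10.8]
width: 0.463
grip_force: 37.5
```

>>> drive_tool:
  increments:
    - {"delta_pos": [0,0,0],"turn": 0,"jaw": -0.065}
    - {"delta_pos": [0,0,0],"turn": 0,"jaw": -0.065}
  grip_force: 20

```text
time: 10.45
tool_pos: [0.5981, -0.1075, 0.2314]
tcp_rot: [-2.268, -2.173, -0.003]
wrist_force: [-3.1, 4.4, 10.2]
width: 0.472
grip_force: 23.5
```

>>> drive_tool:
  increments:
    - {"delta_pos": [-2.5,0,0.4],"turn": 0,"jaw": -0.065}
    - {"delta_pos": [-2.5,0,0.5],"turn": 0,"jaw": -0.065}
    - {"delta_pos": [-2.5,0,0.5],"turn": 0,"jaw": -0.065}
    - {"delta_pos": [0,0,0],"turn": 0,"jaw": -0.065}

```text
time: 10.78
tool_pos: [0.5981, -0.1154, 0.23]
tcp_rot: [2.268, 2.173, 0.004]
wrist_force: [-2.3, 3.7, 9.1]
width: 0.466
grip_force: 24.6
```

```bash
cat > look.py <<'E'
from arb import *
import sys
p=bot.read_state();print('tcp',lyz(p['tool_pos']).round(1),p['wrist_force'].round(1) if hasattr(p['wrist_force'],'round') else p['wrist_force'],p['width'],p['grip_force'])
c=cam('scene');np.save(sys.argv[1]+'.npy',c,allow_pickle=True)
# brass mask: leading axis; mouth/bottom extremes
hsv=cv2.cvtColor(c['pixels'],cv2.COLOR_RGB2HSV);m=cv2.inRange(hsv,(18,120,60),(32,255,255));m[:150]=0;m[280:]=0;m[:,:290]=0;m[:,370:]=0
k=max(cv2.findContours(m,0,2)[0],key=cv2.contourArea)
x,y,w,h=cv2.boundingRect(k);k=k[:,0];print('brass bbox',x,y,w,h)
for r in (y+14,y+20,y+26): q=k[abs(k[:,1]-r)<=1][:,0]; print(r,q.min(),q.max())
b=c['pixels'][236:264,300:350].astype(int);d=b.max(2)-b.min(2)
E
python3 look.py s7; sed 's/cam(.scene.)/np.load("scene6.npy",allow_pickle=True).item()/;s/np.save.*//' look.py|python3 - x; sed 's/cam(.scene.)/np.load("scene5.npy",allow_pickle=True).item()/;s/np.save.*//' look.py|python3 - x
```

```text
tcp [-87.1 602.9 230. ] [-2.3  3.7  9.1] 0.4661444535467346 24.636180319357663
brass bbox 308 197 33 49
211 308 329
217 311 328
223 313 314
tcp [-87.  602.9 230. ] [-2.9  3.8  8.6] 0.4701352651551205 24.616400627419353
brass bbox 304 200 37 46
214 304 326
220 309 326
226 312 326
tcp [-87.  602.9 230. ] [-2.9  3.8  8.6] 0.4701352651551205 24.616400627419353
brass bbox 304 182 39 47
196 304 327
202 326 327
208 312 341
```

The mouth is swinging upright while the foot stays in place. I continue the arc.

>>> drive_tool:
  increments:
    - {"delta_pos": [-2.5,0,0.7],"turn": 0,"jaw": -0.065}
    - {"delta_pos": [-2.5,0,0.8],"turn": 0,"jaw": -0.065}
    - {"delta_pos": [-2.5,0,0.9],"turn": 0,"jaw": -0.065}
    - {"delta_pos": [0,0,0],"turn": 0,"jaw": -0.065}

```text
time: 11.17
tool_pos: [0.5981, -0.1231, 0.2278]
tcp_rot: [2.267, 2.172, 0.005]
wrist_force: [-2.1, 2.6, 8.3]
width: 0.465
grip_force: 24.6
```

```bash
python3 look.py s8
```

```text
tcp [-94.8 603.2 227.8] [-2.1  2.6  8.3] 0.4650032664599657 24.555886848829687
brass bbox 311 196 30 50
210 313 331
216 316 330
222 315 331
```

>>> drive_tool:
  increments:
    - {"delta_pos": [-2.5,0,1],"turn": 0,"jaw": -0.065}
    - {"delta_pos": [-2.5,0,1.1],"turn": 0,"jaw": -0.065}
    - {"delta_pos": [-2,0,1],"turn": 0,"jaw": -0.065}
    - {"delta_pos": [0,0,0],"turn": 0,"jaw": -0.065}

```text
time: 11.55
tool_pos: [0.5983, -0.1301, 0.2255]
tcp_rot: [2.266, 2.171, 0.006]
wrist_force: [-1.7, 3.0, 11.4]
width: 0.465
grip_force: 21.0
```

```bash
python3 look.py s9
python3 - <<'E'
from h import *
c=np.load('s9.npy',allow_pickle=True).item()
im=c['pixels'][150:280,260:400,::-1];cv2.imwrite('pics/c9.png',cv2.resize(im,None,fx=4,fy=4,interpolation=cv2.INTER_CUBIC))
f=np.array([.5956,-.1307,.02])
for d in (0,.085): print(((proj(c,[f+[.02,0,d],f-[.02,0,-d],f+[0,0,d]])-[260,150]+.375)*4).round().tolist())
E
```

```text
tcp [-101.8  603.8  225.5] [-1.7  3.  11.4] 0.46451011215506943 21.035042074508965
brass bbox 313 195 28 50
209 315 333
215 315 332
221 316 317
[[238.0, 336.0], [311.0, 364.0], [274.0, 350.0]]
[[240.0, 184.0], [317.0, 210.0], [278.0, 197.0]]
```

View pics/c9.png

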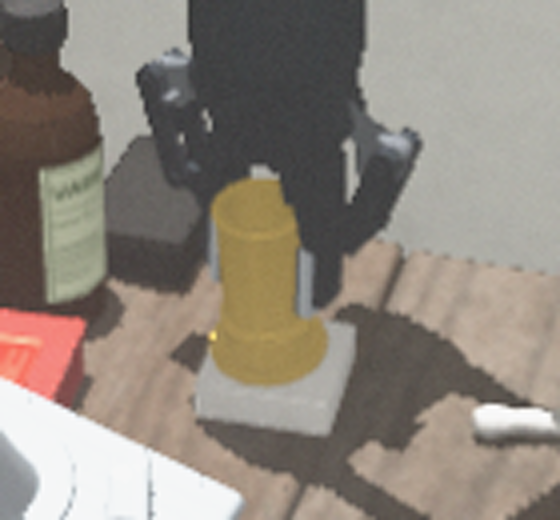

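The crop shows the socket leaning only about 7° to the left (foot centre near (270,345), mouth near (254,207)). The block hasn't moved, so I finish the arc.

>>> drive_tool:
  increments:
    - {"delta_pos": [-2,0,1],"turn": 0,"jaw": -0.065}
    - {"delta_pos": [-2,0,1],"turn": 0,"jaw": -0.065}
    - {"delta_pos": [0,0,0],"turn": 0,"jaw": -0.065}

```text
time: 11.85
tool_pos: [0.5986, -0.1345, 0.2239]
tcp_rot: [2.265, 2.17, 0.007]
wrist_force: [0.6, 0.5, 10.3]
width: 0.464
grip_force: 16.0
```

```bash
python3 look.py s10
```

```text
tcp [-106.1  604.3  223.9] [ 0.6  0.5 10.3] 0.46428375058584376 15.995021460112184
brass bbox 312 194 28 51
208 316 334
214 316 333
220 316 333
```

>>> drive_tool:
  increments:
    - {"delta_pos": [0,0,-1.5],"turn": 0,"jaw": -0.065}
    - {"delta_pos": [0,0,-1],"turn": 0,"jaw": -0.055}
    - {"delta_pos": [0,0,0],"turn": 0,"jaw": -0.04}
    - {"delta_pos": [0,0,0],"turn": 0,"jaw": -0.02}
    - {"delta_pos": [0,0,0],"turn": 0,"jaw": 0.02}
    - {"delta_pos": [0,0,0],"turn": 0,"jaw": 0.1}
    - {"delta_pos": [0,0,0],"turn": 0,"jaw": 0.3}
    - {"delta_pos": [0,0,0],"turn": 0,"jaw": 0.46}

```text
time: 12.57
tool_pos: [0.5961, -0.1342, 0.2223]
tcp_rot: [-2.267, -2.173, 0.001]
wrist_force: [0.7, 0.1, -0.7]
width: 0.726
grip_force: 0.0
```

>>> drive_tool:
  increments:
    - {"delta_pos": [0,0,0],"turn": 0,"jaw": 0.46}
    - {"delta_pos": [0,0,-20],"turn": 0,"jaw": 0.46}
    - {"delta_pos": [0,0,-35],"turn": 0,"jaw": 0.46}
    - {"delta_pos": [0,0,-35],"turn": 0,"jaw": 0.46}
    - {"delta_pos": [0,0,-35],"turn": 0,"jaw": 0.46}
    - {"delta_pos": [0,0,-35],"turn": 0,"jaw": 0.46}
    - {"delta_pos": [25,-25,0],"turn": 0,"jaw": 0.46}
    - {"delta_pos": [25,-25,0],"turn": 0,"jaw": 0.46}

```text
time: 13.23
tool_pos: [0.55, -0.0829, 0.387]
tcp_rot: [2.265, 2.167, 0.007]
wrist_force: [-0.5, 0.8, -1.5]
width: 0.729
grip_force: 0.0
```

>>> drive_tool:
  increments:
    - {"delta_pos": [25,-25,0],"turn": 0,"jaw": 0.46}
    - {"delta_pos": [40,0,0],"turn": 0,"jaw": 0.46}
    - {"delta_pos": [40,0,0],"turn": 0,"jaw": 0.46}
    - {"delta_pos": [40,0,0],"turn": 0,"jaw": 0.46}
    - {"delta_pos": [40,0,0],"turn": 0,"jaw": 0.46}
    - {"delta_pos": [40,0,0],"turn": 0,"jaw": 0.46}
    - {"delta_pos": [0,0,0],"turn": 0,"jaw": 0.46}
    - {"delta_pos": [0,0,0],"turn": 0,"jaw": 0.46}

```text
time: 13.9
tool_pos: [0.5328, 0.1457, 0.3828]
tcp_rot: [-2.263, -2.179, 0.001]
wrist_force: [-1.0, -0.8, -0.3]
width: 0.731
grip_force: 0.0
```

Run:
```python
from arb import *
c=cam('top');np.save('top9.npy',c,allow_pickle=True);d=cam('scene')
im=c['pixels'][165:245,325:415,::-1];im2=d['pixels'][180:270,290:370,::-1]
cv2.imwrite('pics/t9.png',np.hstack([cv2.resize(im,(450,400),interpolation=cv2.INTER_CUBIC),cv2.resize(im2,(350,400),interpolation=cv2.INTER_CUBIC)]))
for n,k,r0,r1,c0,c1 in(('t',c,165,245,325,415),('s',d,180,270,290,370)):
    hsv=cv2.cvtColor(k['pixels'],cv2.COLOR_RGB2HSV);m=cv2.inRange(hsv,(16,90,50),(34,255,255))
    mm=np.zeros_like(m);mm[r0:r1,c0:c1]=m[r0:r1,c0:c1]
    q=max(cv2.findContours(mm,0,2)[0],key=cv2.contourArea);print(n,cv2.boundingRect(q))
    for f in ([.5956,-.1307,0],):
        f=np.array(f);a=np.linspace(0,6.28,60)
        P=[f+[.028*np.cos(t),.028*np.sin(t),z] for t in a for z in(.02,.026)]+[f+[.0205*np.cos(t),.0205*np.sin(t),.105] for t in a]
        u=proj(k,P);print('expected',u.min(0).round(1),(u.max(0)-u.min(0)).round(1), 'top ring',u[120:].min(0).round(1),u[120:].max(0).round(1))
m=cv2.inRange(c['pixels'],(150,150,150),(255,255,255))
print(bot.read_state()['tool_pos'])
```

```text
t (357, 187, 28, 32)
expected [356.  189.3] [28.3 31. ] top ring [362.1 189.3] [384.3 211.2]
s (312, 194, 30, 53)
expected [313.2 192.8] [30.  53.6] top ring [317.5 192.8] [340.6 205.2]
[0.53293209 0.14334509 0.38267514]
```

View pics/t9.png

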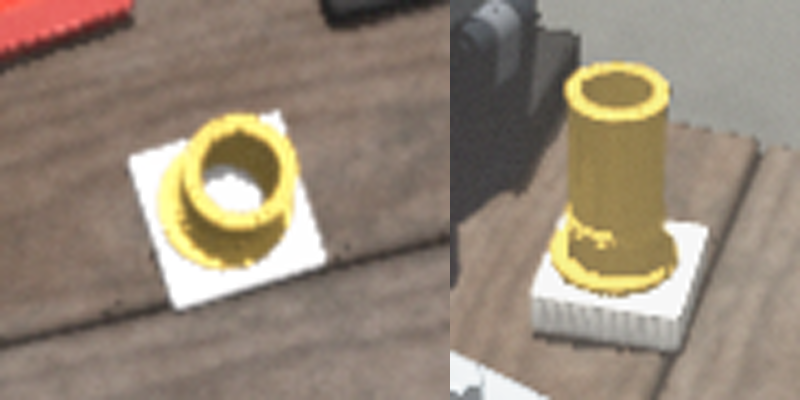

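The composite shows the socket standing upright, foot down, on the block. In the top half (left) the mouth is centred near (247,170), and the block's corners are unchanged. The foot is about 3 mm from the block's centre and wholly on it, with the robot clear.

```bash
python3 -c "
from workcell import bot
print(bot.finish_job())"
```

```text
the job is handed in; nothing more can be done
None
```

The job is handed in: the keeper was swung clear, the socket was drawn straight off the arbor, and it now stands upright and foot down on the undisturbed block, about 3 mm off its centre with the robot clear.

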